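# Roll the capacitor lug-up and lay it in the cradle

### The arm

A 6-joint arm with a two-finger parallel gripper is mounted at the origin on the work surface. World frame = base frame: x ahead of the robot, y to its left, z up, the work surface at z = 0. Lengths are in m, angles in rad, forces in N, time in s.
With the tool pointing down it reaches from about 0.3 to 0.775 m from the base axis. Payload 14.6 kg.
Tool frame: the origin (TCP) lies at the very end of the fingers, on their centre line; the grasp point (between the pads) lies 19 mm behind it; z points along the fingers, y is the line along which they close (so a half turn about z gives the same grasp; the last joint's range is limited). The gripper opens to 94 mm and grips with 3 to 60 N. Pads are 16 mm wide; open, the fingers measure 119 mm over their backs; the gripper's body (75 mm by 177 mm) begins 78 mm behind the grasp point.
Start: joints at [-1.307, 0.3, 1.521, -0, 1.321, -0.067], TCP at [0.179, -0.52, 0.182] pointing down, gripper open.
Joint ranges: [-3.03, 3.03], [-0.79, 2.21], [0.23, 2.52], [-1.04, 4.18], [0, 3.07], [-2.55, 2.55]. Speed limits (rad/s): [2.22, 2.22, 2.57, 3.14, 3.14, 3.14].

### API

Orientations are given as [roll, pitch, yaw] about the fixed x, y, z axes, in that order (R = Rz(yaw) Ry(pitch) Rx(roll)).
In Python, from station import ctrl gives the robot as it stands. The module is installed in compiled form; this text tells all that it offers.
- The arm moves only by the tool step_arm, never from a script. Its argument "deltas" is a list of rows, each an object with "dp": the shift along the tool's x, y, z scaled (see below), a list of three; "twist": the turn about the tool's z scaled (see below). In form: [{"dp": [tx, ty, tz], "twist": twist}, ...]. A call has 1 to 12 rows; each row shifts and turns the commanded pose from where the row before left it, along the tool's axes as they then stand; what a row does not reach is not made up. The controller multiplies each number of a shift by 0.04 m and each number of a turn by 4 degrees. A row lasts 1/10 s, in which the tool goes at most 50 mm and 8.59 degrees, less where a joint would pass 70% of its speed; a pose out of reach is approached as far as the arm can. A call with a number of a shift or a turn outside -1 to 1 is refused whole. A call with a gripper value outside its range is refused whole. "gripper" is the opening, from -1 (shut) to 1 (fully open), set as the call begins (left out, the last holds). The fingers move at their own pace and stop on an object; "squeeze" is the grip in N (left out, the last holds). Time passes only in rows, so rows that do not move let the fingers close. It gives the time, the measured TCP pose, the force, the opening and the grip force at its end, in the units of the state.
- ctrl.get_obs(): the state, without advancing time (a new reading comes with each control period).
- ctrl.camera(name): name is "scene" or "side" or "wrist"; returns (picture, depth): 384x512x3 uint8, red, green, blue; 384x512 float32, m along the optical axis (not along the pixel's ray), 0 where there is no reading.
- ctrl.get_calibration(name): a dict with "fx", "fy", "cx", "cy" (pixels), "world_to_cam" (4x4, takes a point from world to camera coordinates); the wrist camera has in their place "hand_eye" (4x4, takes a point from camera to tool coordinates, whose origin is the TCP and whose axes are the flange's). Camera axes: x right, y down, z forward; pixel columns grow to the right and rows downward; lengths in m; the calibration is good to about 2 mm. A picture is of the moment at which its call begins: read the wrist's pose just before it. get_calibration takes no time and is no camera call.
- ctrl.hand_in(): hands the job in; it is judged then, once.
Trained networks look in the newest picture that a camera, given by its name, has taken for a name from the list of things; names that differ only in an ending like _2 or _b are one class to them, and where a whole thing is asked for, a point or a joint stands for the part that bears it (a point fixed in the world has none). Each returns a list of dicts, best first, with "conf" (0 to 1); they miss things now and then, are a little off and sometimes report something else, mostly with a low value. They report only what shows in the picture. A call takes as long as a camera call. They do not tell look-alikes from the thing itself.
- ctrl.spot_in(camera, label): "rect" ([left, top, right, bottom] as shares, 0 to 1, of the picture: columns of its width, rows of its height, round what is visible of it).
- ctrl.cut_out(camera, label): "pixels" (384x512 bool, what is visible of it) and "rect" ([left, top, right, bottom] as shares, 0 to 1, of the picture: columns of its width, rows of its height, round what is visible of it).
The state is a dict: "time_s": time; "qpos": joint angles; "joint_vel": joint speeds; "tau": joint torques, N m; "ee_pos": TCP position; "eef_rot": TCP orientation; "force": force on the tool from outside, world axes, zero at the start; "moment": the same for the moment, N m; "grip_width": finger opening in m; "grip_force": force on a finger pad.
Only numpy, scipy, OpenCV 4.12 (cv2) and the standard library are available. Lean on these libraries where they do the work, as an engineer would, in place of code of your own. Each camera call takes 0.05 s, during which the arm holds its last target. There are 200 camera calls.

### The job

Roll the big silver capacitor along the cork work mat, without lifting it, until the lug on its end stands straight up. Then carry it to the wooden cradle and lay it gently in the two V notches, plain end towards the end board and lug still straight up, ready for soldering, and let go. Do not disturb the spray can, the jar or the screwdriver.

Things in the scene. Friction and masses are not known exactly. Their poses are not given: they have to be found in the camera images.
- capacitor: Large capacitor: a plain silver cylinder 50 mm in diameter and 120 mm long, about 0.35 kg, lying on the mat. Origin at the middle of the cylinder, on its axis; x axis along the cylinder towards the end that carries the lug. On the mat the origin is 29 mm above the table.
- lug_head: Black terminal head, tight on the capacitor's end: a neck 16 mm in diameter from 60 to 96 mm along x, with one flat steel lug (26 mm along x, 7 mm thick) standing out sideways to 23 mm from the axis; a low black button is on the other side of the neck. Origin and x axis are the capacitor's; z points from the axis to the lug, so z straight up means lug straight up.
- lug_tip (a point): Middle of the lug's outer edge, 78 mm along x from the capacitor's origin and 23 mm from its axis.
- mat: Flat cork work mat 300 x 240 mm, 4 mm thick, fixed to the bench. Origin at the centre of its underside, x along the 300 mm side.
- cradle: Fixed wooden cradle: base board 190 x 90 x 12 mm, two 90 degree V notches 22 mm thick, 70 mm wide at the mouth, at x = -45 and +45 mm; the 68 mm gap between them is open for fingers. Upright end board, 75 mm high, at the -x end, inner face at x = -82 mm. Origin at the underside midway between the notches; x along the notches, away from the end board; z up.
- cradle_seat (a point): Where the middle of the capacitor's axis lies when it is seated: midway between the two notches, 52 mm above the bench.
- spray_can: Bystander: white spray can, 52 mm diameter, 170 mm tall, standing. Origin at the centre of its underside.
- jar: Bystander: amber glass jar with a dark lid, 64 mm diameter, 80 mm tall. Origin at the centre of its underside.
- screwdriver: Bystander: black-handled screwdriver 190 mm long lying on the bench between the mat and the cradle, along its own x.
Mind the look-alikes: they are no part of the job. What is shaped like the capacitor but blue or red is not meant.

How it is judged:
On the way:
1. the capacitor lies on the mat with its lug within 14 degrees of straight up (angle between lug_head's own z axis and vertical below 0.25 rad and height (world z) of capacitor below 0.034 m and x of capacitor in the frame of mat between -0.15 and 0.15 m and y of capacitor in the frame of mat between -0.12 and 0.12 m), for 0.3 s.
At the end, for the whole second after the job is handed in: The capacitor rests, released, in both V notches: middle within 16 mm of midway (22 mm towards the end board), within 6 mm sideways and 5 mm in height, axis within 6 degrees of the cradle's, plain end towards the end board, lug within 17 degrees of straight up (angle between lug_head's own z axis and vertical below 0.3 rad and x of capacitor in the frame of cradle between -0.022 and 0.016 m and y of capacitor in the frame of cradle between -0.006 and 0.006 m and z of capacitor in the frame of cradle between 0.046 and 0.057 m and angle between the x axis of capacitor and the x axis of cradle, either way round below 0.1 rad and x of lug_tip in the frame of cradle above 0.04 m and linear speed of capacitor below 0.02 m/s); the robot touches nothing.
It fails at once if the capacitor is lifted more than 12 mm off the mat while its lug is over 29 degrees from straight up (height (world z) of capacitor above 0.041 m and angle between lug_head's own z axis and vertical above 0.5 rad).
It fails at once if the capacitor is pressed on the cradle with over 45 N, or dropped into it from more than about 8 mm (falling faster than 0.4 m/s) (contact force between capacitor and cradle above 45 N or (distance between capacitor and cradle_seat below 0.02 m and linear speed of capacitor above 0.4 m/s)).
It fails at once if a bystander (spray can, jar, screwdriver) is moved by more than 20 mm (distance of any of spray_can, jar, screwdriver from where it was at the start of the episode above 0.02 m).
It also fails if it takes over 45 s, if anything falls off the work surface, if the arm or the gripper's body presses on something with over 40 N, if the wrist force passes 120 N, or if a joint passes its speed limit or range.

## Working session

There is one attempt and no reset: what is moved stays moved. The work goes in short steps, Python scripts to look and compute and a tool call to move; the robot and the scene stay as the last step left them, time stands still between calls to the robot, and variables do not carry over. Pictures are saved under pics/ and viewed, at most 10 in all, crops included, and the job is handed in when it is done.

Besides the shell and the picture viewer there is one more tool, called as name(argument=value, ...), one argument or row to a line, values as JSON. step_arm: Moves the arm, as the interface text tells. Its arguments: {"type":"object","properties":{"deltas":{"type":"array"},"gripper":{"type":"number"},"squeeze":{"type":"number"}},"required":["deltas"]}

```bash
mkdir -p pics; cat > h.py <<'E'
import numpy as np, cv2
from station import ctrl
def pts(cam, depth, mask):
    c=ctrl.get_calibration(cam); v,u=np.nonzero(mask&(depth>0)); z=depth[v,u]
    P=np.c_[(u-c['cx'])/c['fx']*z,(v-c['cy'])/c['fy']*z,z,np.ones(len(z))]
    return (np.linalg.inv(np.array(c['world_to_cam']))@P.T).T[:,:3],u,v
E
python3 - <<'E'
from h import *
ims=[]
for n in('scene','side'):
    im,d=ctrl.camera(n); np.save(n+'_d.npy',d); np.save(n+'_i.npy',im); ims.append(im)
    for l in ['capacitor','lug_head','mat','cradle','spray_can','jar','screwdriver']:
        for r in ctrl.cut_out(n,l)[:4]:
            if r['conf']<.3: continue
            P,u,v=pts(n,d,r['pixels']); 
            if len(P)==0: continue
            print(n,l,round(r['conf'],2),[int(x*s) for x,s in zip(r['rect'],(512,384,512,384))],len(P),np.median(P,0).round(3),P.min(0).round(3),P.max(0).round(3))
cv2.imwrite('pics/a.png',cv2.cvtColor(ims[0],cv2.COLOR_RGB2BGR));cv2.imwrite('pics/b.png',cv2.cvtColor(ims[1],cv2.COLOR_RGB2BGR))
print(ctrl.get_obs())
E
```

```text
scene capacitor 0.98 [266, 178, 317, 209] 865 [0.554 0.222 0.049] [0.495 0.163 0.003] [0.573 0.318 0.06 ]
scene capacitor 0.84 [379, 156, 402, 203] 857 [0.635 0.504 0.044] [ 0.558  0.444 -0.003] [0.687 0.599 0.055]
scene capacitor 0.77 [275, 99, 300, 137] 547 [0.312 0.352 0.046] [ 0.211  0.323 -0.   ] [0.36  0.409 0.055]
scene lug_head 0.64 [312, 181, 320, 191] 75 [0.55  0.308 0.034] [ 0.52   0.286 -0.002] [0.56  0.344 0.048]
scene lug_head 0.4 [385, 193, 392, 201] 65 [0.676 0.458 0.032] [0.658 0.444 0.014] [0.687 0.478 0.041]
scene mat 0.96 [223, 149, 352, 264] 6854 [0.575 0.203 0.005] [ 0.382  0.094 -0.004] [0.693 0.341 0.049]
scene mat 0.32 [85, 237, 167, 290] 3069 [ 0.55  -0.235  0.014] [ 0.435 -0.323 -0.003] [ 0.612 -0.124  0.081]
scene cradle 0.84 [83, 238, 169, 288] 3112 [ 0.55  -0.235  0.014] [ 0.425 -0.333 -0.003] [ 0.612 -0.121  0.081]
scene spray_can 0.72 [321, 98, 344, 152] 925 [0.438 0.416 0.112] [ 0.398  0.4   -0.   ] [0.45  0.453 0.176]
scene jar 0.88 [215, 274, 243, 315] 843 [ 0.756 -0.045  0.079] [ 0.716 -0.074  0.005] [ 0.775 -0.012  0.085]
scene screwdriver 0.77 [1
[... 1014 characters left out ...]
2 0.006] [0.455 0.032 0.028]
{'time_s': 0.8, 'qpos': array([-1.30664627e+00,  2.99882281e-01,  1.52102174e+00, -4.41544374e-05,
        1.32070195e+00, -6.66177845e-02]), 'joint_vel': array([ 0.00127742, -0.00158089,  0.00037995,  0.00127934,  0.0006523 ,
       -0.00048048]), 'tau': array([ 2.10525236e-04, -5.31623876e+01, -3.52908361e+01,  7.08161853e-02,
        2.12370622e-02, -1.59890823e-05]), 'ee_pos': array([ 0.17859386, -0.52017486,  0.1818461 ]), 'eef_rot': array([-3.14157652e+00,  4.17995865e-05,  3.30778769e-01]), 'force': array([-1.03507109, -0.46311819, -0.06939707]), 'moment': array([ 0.015863  ,  0.00133432, -0.04205155]), 'grip_force': 0.0, 'grip_width': 0.09471189361888199}
```

View pics/a.png

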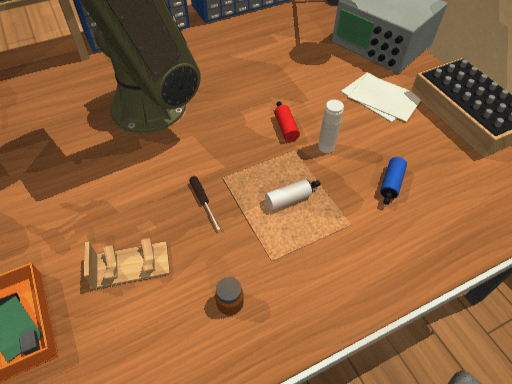

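View pics/b.png

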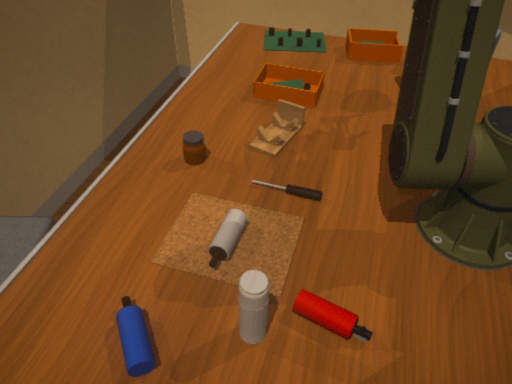

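In scene, the candidates are silver (291,194), blue (394,180) and red (287,121). The silver one on the mat fits the description, and its lug head at (316,186) points to world +y. The cradle's end board is at (90,262), on the −y side. I'll confirm with an enlarged crop and fit the poses.

```bash
python3 - <<'E'
from h import *
for n,(l,t,r,b) in {'scene':(250,165,340,225),'side':(190,195,270,285)}.items():
    im=np.load(n+'_i.npy')[t:b,l:r]; cv2.imwrite(f'pics/c_{n}.png',cv2.cvtColor(cv2.resize(im,None,fx=5,fy=5,interpolation=cv2.INTER_CUBIC),cv2.COLOR_RGB2BGR))
a=cv2.imread('pics/c_scene.png');b=cv2.imread('pics/c_side.png');h=max(a.shape[0],b.shape[0])
p=lambda x:cv2.copyMakeBorder(x,0,h-x.shape[0],0,0,cv2.BORDER_CONSTANT)
c=np.hstack([p(a),p(b)]);c=cv2.resize(c,None,fx=.9,fy=.9);cv2.imwrite('pics/c.png',c);print(c.shape)
# mat & cradle & cap
for n in('scene','side'):
    im=np.load(n+'_i.npy').astype(int);d=np.load(n+'_d.npy')
    P,u,v=pts(n,d,np.ones(d.shape,bool)); col=im[v,u]
    hsv=cv2.cvtColor(np.load(n+'_i.npy'),cv2.COLOR_RGB2HSV)[v,u].astype(int)
    s=(hsv[:,1]<40)&(P[:,2]>.02)&(P[:,2]<.07)&(abs(P[:,0]-.54)<.1)&(abs(P[:,1]-.22)<.1)&(hsv[:,2]>90)
    Q=P[s]
    if len(Q)>50:
        from scipy.optimize import least_squares
        def f(x):
            dv=np.array([np.cos(x[2]),np.sin(x[2])]); rel=Q[:,:2]-x[:2]
            return np.hypot(rel@[-dv[1],dv[0]],Q[:,2]-x[3])-.025
        r=least_squares(f,[.55,.235,1.45,.029],loss='soft_l1',f_scale=.002)
        dv=np.array([np.cos(r.x[2]),np.sin(r.x[2])]);tt=(Q[:,:2]-r.x[:2])@dv
        lo,hi=np.percentile(tt,[1,99]);print(n,'cap',len(Q),r.x.round(3),np.abs(r.fun).mean().round(4),'mid',(r.x[:2]+dv*(lo+hi)/2).round(3),'len',(hi-lo).round(3))
    s=(P[:,1]<-.08)&(P[:,1]>-.36)&(P[:,0]>.40)&(P[:,0]<.64)&(P[:,2]>.006)&(P[:,2]<.09)
    np.save(n+'_cr.npy',P[s])
    Q=P[s]; B=Q[(Q[:,2]<.017)]; print(n,'base',len(B),cv2.minAreaRect(B[:,:2].astype(np.float32)))
    T=Q[Q[:,2]>.066];print('endboard',len(T),T.mean(0).round(3),cv2.minAreaRect(T[:,:2].astype(np.float32)))
    N=Q[(Q[:,2]>.03)&(Q[:,2]<.062)];print('mid-height',len(N))
    for zz in (.02,.03,.04,.05,.06,.07):print(zz,((Q[:,2]>zz-.005)&(Q[:,2]<zz+.005)).sum(),end=' ')
    r=[x for x in ctrl.cut_out(n,'mat')][0]
    M,_,_=pts(n,d,r['pixels']);M=M[M[:,2]<.01];print('mat',cv2.minAreaRect(M[:,:2].astype(np.float32)))
E
```

```text
(405, 765, 3)
scene cap 451 [0.554 0.633 1.548 0.03 ] 0.0014 mid [0.544 0.225] len 0.115
scene base 1830 ((0.5185965299606323, -0.21847738325595856), (0.2648811340332031, 0.21869216859340668), 88.57109832763672)
endboard 226 [ 0.529 -0.304  0.075] ((0.5265645980834961, -0.3041493892669678), (0.01350067276507616, 0.0906195119023323), 76.84412384033203)
mid-height 631
0.02 438 0.03 217 0.04 224 0.05 267 0.06 53 0.07 116 mat ((0.5378047823905945, 0.21749120950698853), (0.3103010654449463, 0.24554720520973206), 0.2336088865995407)
side base 722 ((0.5434516668319702, -0.21882595121860504), (0.18870002031326294, 0.0918942391872406), 75.85194396972656)
endboard 113 [ 0.522 -0.301  0.072] ((0.52386873960495, -0.3018728792667389), (0.0167166069149971, 0.08898492902517319), 74.68657684326172)
mid-height 500
0.02 223 0.03 168 0.04 214 0.05 146 0.06 76 0.07 112 mat ((0.540230393409729, 0.2145588994026184), (0.2483779489994049, 0.3044356107711792), 89.92692565917969)
```

View pics/c.png

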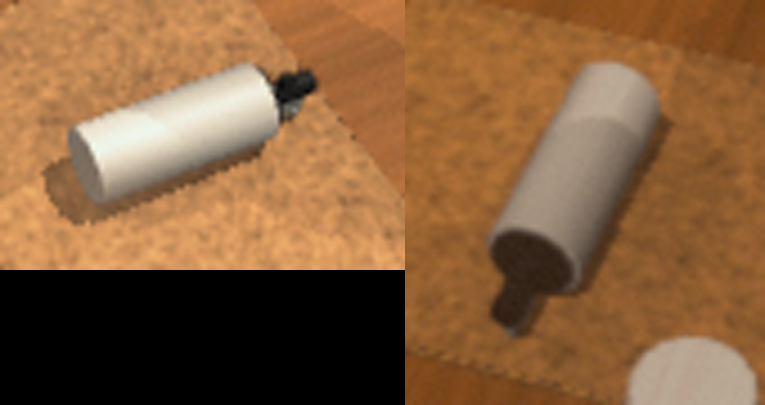

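The crop confirms it: plain silver, black head towards +y. The steel of the lug shows on its +x (lower) side. I'll turn the tool to yaw ≈ 1.55 and go above it.

step_arm(
  deltas=[
    {"dp":[0,0,-1],"twist":-1},
    {"dp":[0,0,-1],"twist":-1},
    {"dp":[0,0,-1],"twist":-1},
    {"dp":[0,0,0],"twist":-1},
    {"dp":[0,0,0],"twist":-1},
    {"dp":[0,0,0],"twist":-1},
    {"dp":[0,0,0],"twist":-1},
    {"dp":[0,0,0],"twist":-1},
    {"dp":[0,0,0],"twist":-1},
    {"dp":[0,0,0],"twist":-1},
    {"dp":[0,0,0],"twist":-1},
    {"dp":[0,0,0],"twist":-1},
  ],
)

```text
time_s: 2.1
ee_pos: [0.1786, -0.5202, 0.3018]
eef_rot: [-3.142, -0.0, 1.171]
force: [-1.1, -0.5, -0.0]
grip_width: 0.0943
grip_force: 0.0
```

step_arm(
  deltas=[
    {"dp":[0,0,0],"twist":-1},
    {"dp":[0,0,0],"twist":-1},
    {"dp":[0,0,0],"twist":-1},
    {"dp":[0,0,0],"twist":-1},
    {"dp":[0,0,0],"twist":-1},
    {"dp":[0,0,0],"twist":-0.4},
    {"dp":[1,0.5,0],"twist":0},
    {"dp":[1,0.5,0],"twist":0},
    {"dp":[1,0.5,0],"twist":0},
    {"dp":[1,0.5,0],"twist":0},
    {"dp":[1,0.5,0],"twist":0},
    {"dp":[1,0.5,0],"twist":0},
  ],
)

```text
time_s: 3.3
ee_pos: [0.3051, -0.2816, 0.302]
eef_rot: [3.141, 0.0, 1.544]
force: [0.5, -1.0, 0.4]
grip_width: 0.0936
grip_force: 0.0
```

step_arm(
  deltas=[
    {"dp":[1,0.5,0],"twist":0},
    {"dp":[1,0.5,0],"twist":0},
    {"dp":[1,0.5,0],"twist":0},
    {"dp":[1,0.5,0],"twist":0},
    {"dp":[1,0.5,0],"twist":0},
    {"dp":[1,0.5,0],"twist":0},
    {"dp":[1,0.5,0],"twist":0},
    {"dp":[1,0.5,0],"twist":0},
    {"dp":[1,0.5,0],"twist":0},
    {"dp":[1,0.5,0],"twist":0},
    {"dp":[0,0,0],"twist":0},
  ],
)

```text
time_s: 4.4
ee_pos: [0.5156, 0.1152, 0.3007]
eef_rot: [-3.14, -0.0, 1.548]
force: [0.0, -1.0, -0.8]
grip_width: 0.0936
grip_force: 0.0
```

```bash
cat >> h.py <<'E'
from scipy.spatial.transform import Rotation as Rn
def wrist(name=None):
    o=ctrl.get_obs(); im,d=ctrl.camera('wrist'); c=ctrl.get_calibration('wrist')
    T=np.eye(4);T[:3,:3]=Rn.from_euler('xyz',o['eef_rot']).as_matrix();T[:3,3]=o['ee_pos'];T=T@np.array(c['hand_eye'])
    v,u=np.nonzero(d>0);z=d[v,u]
    P=(T@np.c_[(u-c['cx'])/c['fx']*z,(v-c['cy'])/c['fy']*z,z,np.ones(len(z))].T).T[:,:3]
    W=np.full(d.shape+(3,),np.nan);W[v,u]=P
    if name: cv2.imwrite(f'pics/{name}.png',cv2.cvtColor(im,cv2.COLOR_RGB2BGR))
    return o,im,d,W
E
python3 - <<'E'
from h import *
o,im,d,W=wrist('w1');print(o['time_s'],o['ee_pos'],o['eef_rot']);print(np.array(ctrl.get_calibration('wrist')['hand_eye']).round(3),ctrl.get_calibration('wrist')['fx'])
for l in('capacitor','lug_head'):
  for r in ctrl.cut_out('wrist',l)[:2]:
    P=W[r['pixels']];print(l,r['conf'],[int(x*s) for x,s in zip(r['rect'],(512,384,512,384))],np.nanmedian(P,0),np.nanmin(P,0),np.nanmax(P,0))
E
```

```text
4.4 [0.51559362 0.11517218 0.30068501] [-3.13987580e+00 -2.79840146e-04  1.54840271e+00]
[[ 0.001 -0.971 -0.239  0.069]
 [ 1.     0.001  0.001  0.001]
 [-0.001 -0.239  0.971 -0.203]
 [ 0.     0.     0.     1.   ]] 277.2415967205762
capacitor 0.81 [52, 2, 154, 36] [0.3145449  0.3482083  0.04451139] [ 0.20873234  0.32284402 -0.00221615] [0.36147928 0.37287502 0.05215232]
capacitor 0.78 [258, 30, 289, 139] [0.54660271 0.23507387 0.05012765] [0.52215665 0.16508729 0.00226504] [0.57289968 0.3205367  0.05637323]
lug_head 0.53 [269, 30, 278, 50] [0.54925759 0.3070222  0.03581256] [0.54174164 0.29175675 0.00250093] [0.56135799 0.33118741 0.04303627]
lug_head 0.31 [176, 24, 361, 177] [0.53171055 0.22382921 0.00397688] [ 0.39227893  0.09447768 -0.00169056] [0.69530656 0.33792015 0.02701373]
```

View pics/w1.png

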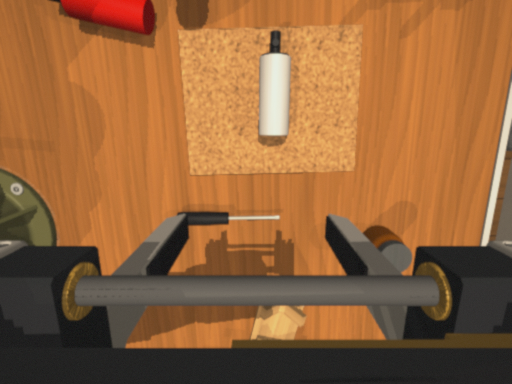

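Wrist view: the silver capacitor is at (274,93) with its head at (276,42). No lug shows from above, so it points mostly down. I'll fit the axis from the wrist depth and the lug angle from scene and side.

```bash
cat >> h.py <<'E'
from scipy.optimize import least_squares
def capfit(W,im,x0=(.547,.23)):
    hsv=cv2.cvtColor(im,cv2.COLOR_RGB2HSV).astype(int)
    m=(hsv[...,1]<60)&(hsv[...,2]>80)&(W[...,2]>.015)&(W[...,2]<.066)&(np.hypot(W[...,0]-x0[0],W[...,1]-x0[1])<.09)
    Q=W[m]
    def f(x):
        e=np.array([-np.sin(x[1]),np.cos(x[1])]);return np.hypot((Q[:,:2]-x0)@e-x[0],Q[:,2]-.029)-.025
    r=least_squares(f,[0,1.55],loss='soft_l1',f_scale=.001);a=r.x[1];dv=np.array([np.cos(a),np.sin(a)]);e=np.array([-dv[1],dv[0]])
    t=(Q[:,:2]-x0)@dv;lo,hi=np.percentile(t,[.5,99.5]);mid=np.array(x0)+e*r.x[0]+dv*(lo+hi)/2
    print('cap mid',mid.round(4),'yaw',a.round(4),'len',(hi-lo).round(4),'n',len(Q),'res',np.abs(r.fun).mean().round(4));return mid,a
def head(mid,a,P,col):
    dv=np.array([np.cos(a),np.sin(a)]);e=np.array([-dv[1],dv[0]]);R=P[:,:2]-mid
    s,h,z=R@dv,R@e,P[:,2]-.029
    k=(s>.062)&(s<.096)&(abs(h)<.03)&(z>-.022); return np.c_[s,h,z][k]*1000,col[k]
E
python3 - <<'E'
from h import *
o,im,d,W=wrist(); mid,a=capfit(W,im)
for n in('scene','side'):
    i=np.load(n+'_i.npy');dd=np.load(n+'_d.npy');P,u,v=pts(n,dd,np.ones(dd.shape,bool))
    H,c=head(mid,a,P,np.c_[i[v,u],u,v]);print(n,len(H))
    for x,y in zip(H,c):
        if y[:3].max()-y[:3].min()<45: print(x.round(0),y,end=';')
    cal=ctrl.get_calibration(n);dv=np.array([np.cos(a),np.sin(a),0]);e=np.array([-dv[1],dv[0],0])
    for th in range(90,271,15):  # from up, towards +x (=-e)
        t=np.radians(th);p=np.r_[mid,.029]+dv*.078+.02*(np.array([0,0,1])*np.cos(t)-e*np.sin(t))
        q=np.array(cal['world_to_cam'])@np.r_[p,1];print(th,int(q[0]/q[2]*cal['fx']+cal['cx']),int(q[1]/q[2]*cal['fy']+cal['cy']),end=' | ')
E
```

```text
cap mid [0.5477 0.227 ] yaw 1.5447 len 0.1191 n 2340 res 0.0007
scene 82
[76.  6. 13.] [ 82  61  43 313 181];[78.  4. 15.] [ 82  63  42 314 181];[87.  8.  6.] [ 56  44  36 316 181];[88.  4. 10.] [ 54  43  35 317 181];[92.  4.  7.] [ 49  43  39 318 181];[71.  3. 16.] [ 40  35  30 312 182];[73.  1. 16.] [ 32  36  30 313 182];[74. -1. 18.] [ 32  32  29 314 182];[79. -0. 15.] [ 33  27  34 315 182];[83.  1. 11.] [ 50  47  47 316 182];[87.  1.  9.] [ 55  54  48 317 182];[91.  2.  6.] [ 54  52  50 318 182];[94.  2.  4.] [ 55  47  43 319 182];[67.  6. 10.] [ 90  67  49 310 183];[70.  6.  8.] [ 49  36  28 311 183];[71.  2. 12.] [  9  14  10 312 183];[71. -2. 16.] [ 25  23  25 313 183];[76. -0. 12.] [ 29  28  26 314 183];[79.  0.  9.] [ 31  32  30 315 183];[83.  0.  8.] [ 51  50  46 316 183];[86. -0.  7.] [ 45  41  38 317 183];[89. -1.  5.] [ 38  41  36 318 183];[90. -3.  8.] [ 33  33  30 319 183];[69.  4.  6.] [ 48  45  43 311 184];[71.  1.  8.] [ 15   9  12 312 184];[74.  1.  8.] [ 25  25  25 313 184];[74. -3. 12.] [ 25  25  27 314 184];[78. -2.  9.] [ 33  34  31 315 184];[82. -2.  6.] [ 30 
[... 5732 characters left out ...]
 2. -7.] [ 58  38  22 211 266];[96.  5. -3.] [ 50  29  15 212 266];[93.  7. -6.] [ 52  35  24 213 266];[95. 10. -2.] [ 50  35  21 214 266];[ 80.   8. -21.] [ 74  53  36 216 266];[95.  5. -8.] [ 67  47  35 212 267];[95.  7. -7.] [ 59  43  33 213 267];[94.  9. -6.] [ 63  48  37 214 267];[ 85.   7. -18.] [ 69  51  36 215 267];[ 90.   2. -19.] [100  79  60 212 268];[ 89.   4. -18.] [ 89  75  62 213 268];[ 90.   7. -17.] [ 74  60  49 214 268];[ 90.   4. -22.] [ 98  79  61 213 269];[ 89.   6. -21.] [ 84  64  48 214 269];90 204 255 | 105 204 257 | 120 205 259 | 135 207 260 | 150 208 262 | 165 211 263 | 180 213 264 | 195 215 264 | 210 217 264 | 225 219 264 | 240 220 263 | 255 221 262 | 270 221 260 |
```

The lug points about straight down, so it needs roughly a half turn: about 78 mm of rolling, towards −x. I'll lower around it with the fingers open.

step_arm(
  deltas=[
    {"dp":[1,0.25,0],"twist":0},
    {"dp":[1,0.25,0],"twist":0},
    {"dp":[0.81,0.24,0],"twist":0},
    {"dp":[0,0,1],"twist":0},
    {"dp":[0,0,1],"twist":0},
    {"dp":[0,0,1],"twist":0},
    {"dp":[0,0,1],"twist":0},
    {"dp":[0,0,0.8],"twist":0},
    {"dp":[0,0,0.5],"twist":0},
    {"dp":[0,0,0],"twist":0},
    {"dp":[0,0,0],"twist":0},
  ],
)

```text
time_s: 5.7
ee_pos: [0.5476, 0.2224, 0.0911]
eef_rot: [3.141, -0.0, 1.544]
force: [0.2, -0.7, 1.0]
grip_width: 0.0934
grip_force: 0.0
```

```bash
python3 - <<'E'
from h import *
o,im,d,W=wrist('w2');print(o['time_s'],o['ee_pos'],o['eef_rot'],o['force']);capfit(W,im)
E
```

```text
5.7 [0.54761848 0.22242763 0.09111258] [ 3.14053968e+00 -3.43795808e-04  1.54432062e+00] [ 0.15116753 -0.7006862   1.03526186]
cap mid [0.5476 0.2269] yaw 1.5441 len 0.1181 n 6122 res 0.0006
```

View pics/w2.png

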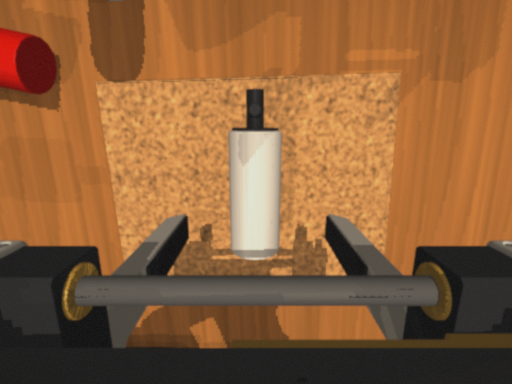

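The capacitor sits centred between the fingers at (255,190). Its black button is on top at (255,105), so the lug is indeed straight down. I'll descend, cage it with about 60 mm opening and start rolling.

step_arm(
  deltas=[
    {"dp":[0.11,0,0.8],"twist":0},
    {"dp":[0,0,0.7],"twist":0},
    {"dp":[0,0,0.46],"twist":0},
    {"dp":[0,0,0],"twist":0},
  ],
)

```text
time_s: 6.15
ee_pos: [0.5467, 0.2271, 0.0107]
eef_rot: [-3.14, 0.001, 1.545]
force: [-1.0, -0.3, 0.1]
grip_width: 0.0943
grip_force: 0.0
```

step_arm(
  deltas=[
    {"dp":[0,0,0],"twist":0},
    {"dp":[0,0,0],"twist":0},
    {"dp":[0,0,0],"twist":0},
    {"dp":[0,0,0],"twist":0},
    {"dp":[0,0,0],"twist":0},
  ],
  gripper=0.24,
  squeeze=10,
)

```text
time_s: 6.65
ee_pos: [0.5474, 0.2276, 0.0119]
eef_rot: [3.141, -0.0, 1.546]
force: [-0.1, -0.2, 0.4]
grip_width: 0.0594
grip_force: 0.0
```

step_arm(
  deltas=[
    {"dp":[0,-0.1,0],"twist":0},
    {"dp":[0,-0.15,0],"twist":0},
    {"dp":[0,-0.2,0],"twist":0},
    {"dp":[0,-0.2,0],"twist":0},
    {"dp":[0,-0.2,0],"twist":0},
    {"dp":[0,-0.15,0],"twist":0},
    {"dp":[0,-0.1,0],"twist":0},
    {"dp":[0,0,0],"twist":0},
    {"dp":[0,0,0],"twist":0},
  ],
)

```text
time_s: 7.55
ee_pos: [0.5033, 0.2287, 0.0115]
eef_rot: [-3.142, -0.0, 1.546]
force: [0.8, 0.8, -0.3]
grip_width: 0.0585
grip_force: 0.0
```

```bash
python3 - <<'E'
from h import *
o,im,d,W=wrist('w3');print(o['time_s'],o['ee_pos'],o['eef_rot'],o['force'],o['grip_width']);mid,a=capfit(W,im,(.515,.227))
E
```

```text
7.55 [0.5032797  0.2286848  0.01146231] [-3.14153427e+00 -4.79149533e-06  1.54554931e+00] [ 0.80160514  0.81127376 -0.27557983] 0.05847909309586138
cap mid [0.5002 0.2422] yaw 1.5843 len 0.1459 n 11548 res 0.0021
```

View pics/w3.png

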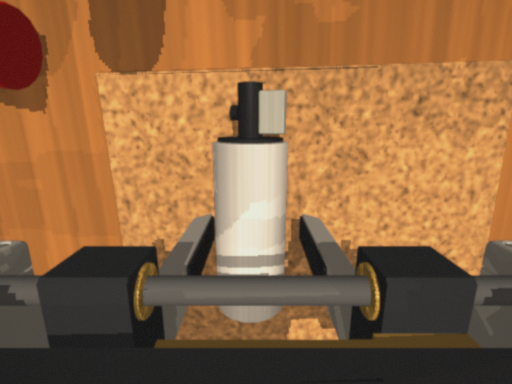

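The lug now stands out to +x at (272,112), with the button on the −x side. I'll measure its angle from the depth.

```bash
cat >> h.py <<'E'
def lug(im,W,x0):
    hsv=cv2.cvtColor(im,cv2.COLOR_RGB2HSV).astype(int);rows=np.arange(384)[:,None]*np.ones((1,512))
    m=(hsv[...,1]<60)&(hsv[...,2]>80)&(W[...,2]>.03)&(W[...,2]<.058)&(abs(W[...,0]-x0[0])<.03)&(rows<235)&(W[...,1]<x0[1]+.055)
    Q=W[m]
    def f(x):
        e=np.array([-np.sin(x[1]),np.cos(x[1])]);return np.hypot((Q[:,:2]-x0)@e-x[0],Q[:,2]-.029)-.025
    r=least_squares(f,[0,1.55],loss='soft_l1',f_scale=.001);a=r.x[1];e=np.array([-np.sin(a),np.cos(a)]);dv=np.array([np.cos(a),np.sin(a)])
    p0=np.array(x0)+e*r.x[0]
    S=(W[...,:2]-p0)@dv;Hh=-(W[...,:2]-p0)@e;Z=W[...,2]-.029
    k=(S>.064)&(S<.092)&(np.abs(Hh)<.03)&(np.hypot(Hh,Z)<.028)&(Z>-.02)
    st=k&(hsv[...,2]>75)&(hsv[...,1]<70)&(np.hypot(Hh,Z)>.009)
    print('axis x',p0.round(4),'yaw',a.round(4),'n',len(Q),'res',np.abs(r.fun).mean().round(4))
    h,z=Hh[st]*1000,Z[st]*1000; print('steel n',st.sum(),'h pct',np.percentile(h,[2,25,50,75,98]).round(1),'z pct',np.percentile(z,[2,25,50,75,98]).round(1))
    # fit lug rectangle section (r 8..23, half-thick 3.5) -> angle from up towards +x
    best=[]
    for t in np.radians(np.arange(-180,180,1)):
        rr=h*np.sin(t)+z*np.cos(t);w=h*np.cos(t)-z*np.sin(t)
        dd=np.maximum(np.abs(rr-15.5)-7.5,np.abs(w)-3.5);best.append(np.clip(np.abs(dd),0,4).mean())
    i=np.argsort(best)[:4];print('lug angle from up (+ = towards +x):',[(int(j-180),round(float(best[j]),2)) for j in i])
E
python3 - <<'E'
from h import *
o,im,d,W=wrist();lug(im,W,(.503,.227))
E
```

```text
axis x [0.5005 0.2271] yaw 1.5432 n 5911 res 0.0005
steel n 1031 h pct [ 7.  10.6 14.2 17.9 21.4] z pct [ 5.4  7.   8.1  9.2 10.7]
lug angle from up (+ = towards +x): [(72, 0.5), (73, 0.51), (71, 0.57), (74, 0.62)]
```

It rolled true: 108° over 47 mm, leaving 72°, which is 31.4 mm and puts the axis at x ≈ 0.469. I'll continue slowly and then close gently, which centres it.

step_arm(
  deltas=[
    {"dp":[0,-0.1,0],"twist":0},
    {"dp":[0,-0.15,0],"twist":0},
    {"dp":[0,-0.15,0],"twist":0},
    {"dp":[0,-0.15,0],"twist":0},
    {"dp":[0,-0.15,0],"twist":0},
    {"dp":[0,-0.1,0],"twist":0},
    {"dp":[0,-0.05,0],"twist":0},
    {"dp":[0,0,0],"twist":0},
    {"dp":[0,0,0],"twist":0},
  ],
)

```text
time_s: 8.55
ee_pos: [0.4693, 0.2295, 0.0114]
eef_rot: [-3.142, 0.0, 1.546]
force: [-0.2, -0.4, 0.1]
grip_width: 0.0587
grip_force: 0.0
```

```bash
python3 - <<'E'
from h import *
o,im,d,W=wrist();print(o['time_s'],o['ee_pos']);lug(im,W,(o['ee_pos'][0],.227))
E
```

```text
8.55 [0.46930056 0.22953746 0.01142736]
axis x [0.4663 0.2271] yaw 1.5438 n 5776 res 0.0005
steel n 704 h pct [-5.7 -3.8 -1.6  0.6  2.2] z pct [11.7 21.7 22.5 23.  24.1]
lug angle from up (+ = towards +x): [(-6, 0.43), (-7, 0.44), (-5, 0.48), (-8, 0.49)]
```

step_arm(
  deltas=[
    {"dp":[0,0,0],"twist":0},
    {"dp":[0,0,0],"twist":0},
    {"dp":[0,0,0],"twist":0},
    {"dp":[0,0,0],"twist":0},
    {"dp":[0,0,0],"twist":0},
  ],
  gripper=-0.1,
  squeeze=6,
)

```text
time_s: 9.1
ee_pos: [0.4693, 0.2295, 0.0114]
eef_rot: [3.142, 0.0, 1.546]
force: [-0.5, -0.2, 0.2]
grip_width: 0.048
grip_force: 5.8
```

```bash
python3 - <<'E'
from h import *
o,im,d,W=wrist();print(o['time_s'],o['ee_pos'],o['grip_width'],o['grip_force']);lug(im,W,(o['ee_pos'][0],.227))
E
```

```text
9.1 [0.4692641 0.2295047 0.0114073] 0.04799419532638193 5.812334641814232
axis x [0.4706 0.227 ] yaw 1.5424 n 5973 res 0.0007
steel n 614 h pct [-2.2 -0.5  1.2  2.9  4.7] z pct [21.2 22.3 22.8 23.3 24.3]
lug angle from up (+ = towards +x): [(3, 0.47), (4, 0.49), (2, 0.5), (5, 0.51)]
```

The lug is 3° from upright, on the mat and held. I'll tighten the grip and lift.

step_arm(
  deltas=[
    {"dp":[0,0,0],"twist":0},
    {"dp":[0,0,0],"twist":0},
    {"dp":[0,0,0],"twist":0},
    {"dp":[0,0,-0.2],"twist":0},
    {"dp":[0,0,-0.5],"twist":0},
    {"dp":[0,0,-0.8],"twist":0},
    {"dp":[0,0,-0.8],"twist":0},
    {"dp":[0,0,-0.8],"twist":0},
    {"dp":[0,0,-0.8],"twist":0},
    {"dp":[0,0,-0.5],"twist":0},
    {"dp":[0,0,-0.2],"twist":0},
    {"dp":[0,0,0],"twist":0},
  ],
  squeeze=30,
)

```text
time_s: 10.35
ee_pos: [0.4694, 0.2296, 0.196]
eef_rot: [3.141, -0.0, 1.546]
force: [0.5, -0.5, -4.2]
grip_width: 0.0468
grip_force: 28.7
```

step_arm(
  deltas=[
    {"dp":[-0.4,0.05,-0.2],"twist":0},
    {"dp":[-0.7,0.1,-0.4],"twist":0},
    {"dp":[-1,0.1,-0.4],"twist":0},
    {"dp":[-1,0.1,-0.4],"twist":0},
    {"dp":[-1,0.1,0],"twist":0},
    {"dp":[-1,0.1,0],"twist":0},
    {"dp":[-1,0.1,0],"twist":0},
    {"dp":[-1,0.1,0],"twist":0},
    {"dp":[-1,0.1,0],"twist":0},
    {"dp":[-1,0.1,0],"twist":0},
    {"dp":[-1,0.1,0],"twist":0},
    {"dp":[-1,0.1,0],"twist":0},
  ],
)

```text
time_s: 11.55
ee_pos: [0.503, -0.2178, 0.2505]
eef_rot: [-3.14, -0.001, 1.545]
force: [-0.3, 0.1, -4.1]
grip_width: 0.0468
grip_force: 28.7
```

step_arm(
  deltas=[
    {"dp":[-1,0.1,0],"twist":0.5},
    {"dp":[-1,0.1,0],"twist":0.6},
    {"dp":[-1,0.1,0],"twist":0.6},
    {"dp":[-0.6,0.1,0],"twist":0.6},
    {"dp":[-0.3,0,0],"twist":0.6},
    {"dp":[0,0,0],"twist":0.2},
    {"dp":[0,0,0],"twist":0},
    {"dp":[0,0,0],"twist":0},
  ],
)

```text
time_s: 12.35
ee_pos: [0.507, -0.3709, 0.2517]
eef_rot: [3.141, -0.0, 1.331]
force: [-0.7, 0.8, -3.8]
grip_width: 0.0467
grip_force: 28.7
```

```bash
python3 - <<'E'
from h import *
o,im,d,W=wrist('w4');print(o['time_s'],o['ee_pos'],o['eef_rot'],o['grip_width'],o['grip_force'],o['force'])
np.savez('w4.npz',W=W,im=im)
for l in('cradle',):
  for r in ctrl.cut_out('wrist',l)[:2]:print(l,r['conf'],[int(x*s) for x,s in zip(r['rect'],(512,384,512,384))])
m=(W[...,2]>.006)&(W[...,2]<.017)&(np.hypot(W[...,0]-.5435,W[...,1]+.219)<.12);B=W[m];print('base',m.sum(),cv2.minAreaRect(B[:,:2].astype(np.float32)))
m=(W[...,2]>.068)&(W[...,2]<.082)&(np.hypot(W[...,0]-.525,W[...,1]+.303)<.06);B=W[m];print('end',m.sum(),B.mean(0) if m.any() else 0,cv2.minAreaRect(B[:,:2].astype(np.float32)) if m.sum()>3 else 0)
E
```

```text
12.35 [ 0.50703231 -0.3708929   0.2517    ] [ 3.14143098e+00 -1.09091511e-04  1.33109019e+00] 0.046696439542546764 28.674370050430298 [-0.74389461  0.80044943 -3.75071995]
cradle 0.69 [222, 1, 294, 131]
base 4445 ((0.5476952791213989, -0.22762340307235718), (0.17917399108409882, 0.09005015343427658), 76.1956558227539)
end 385 [ 0.53070131 -0.3047504   0.07486623] ((0.5290201306343079, -0.3043372929096222), (0.010376909747719765, 0.08953164517879486), 76.31211853027344)
```

View pics/w4.png

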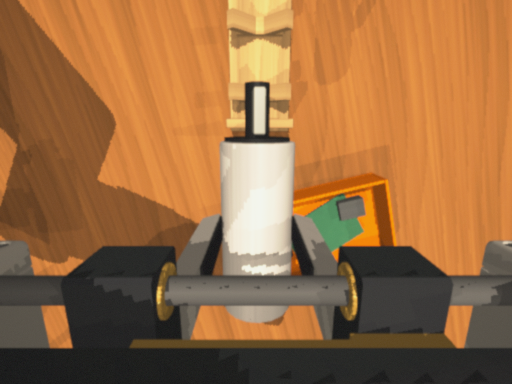

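The cradle yaw is 76.2°, matching the tool, and the lug shows face-on at (259,108), upright. I'll work out the capacitor's offset in the grip and the shift to the cradle.

```bash
cat > m.py <<'E'
from h import *
def grip(o,im,W):
    y=o['eef_rot'][2];p=o['ee_pos'];tx=np.array([np.cos(y),np.sin(y)]);ty=np.array([np.sin(y),-np.cos(y)])
    R=W[...,:2]-p[:2];X,Y,Z=(R@tx)*1000,(R@ty)*1000,(W[...,2]-p[2]-.019)*1000
    rows=np.arange(384)[:,None]*np.ones((1,512))
    c=(np.hypot(Y,Z)<28)&(np.hypot(Y,Z)>21)&(Z>8)&(X>20)&(X<75)&(rows<235)
    q=np.c_[X[c],Y[c],Z[c]]
    f=lambda v:np.hypot(q[:,1]-v[0]-v[1]*q[:,0],q[:,2]-v[2])-25
    r=least_squares(f,[0,0,0],loss='soft_l1');print('cap in grip: y,slope,z',r.x.round(3),'end x (=60 if centred)',np.percentile(q[:,0],99.5).round(1),len(q))
    yy=Y-r.x[0]-r.x[1]*X;zz=Z-r.x[2]
    l=(X>62)&(X<105)&(np.abs(yy)<10)&(zz>17)&(zz<30);print('lug top x',np.percentile(X[l],[1,50,99]).round(1),'y ctr',((np.percentile(yy[l],2)+np.percentile(yy[l],98))/2).round(2),'z',np.median(zz[l]).round(1),'deg',np.degrees(np.arctan2(np.mean(yy[l]),22.8)).round(1))
    return tx,ty
E
python3 - <<'E'
from m import *
o=ctrl.get_obs();q=np.load('w4.npz');tx,ty=grip(o,q['im'],q['W'])
W=q['W'];e=np.array([-np.sin(1.3302),np.cos(1.3302)]);dv=np.array([e[1],-e[0]])
for n,c in (('wristbase',(.5477,-.2276)),('endbd',(.5290,-.3043)),('side',(.5435,-.2188)),('TCP',o['ee_pos'][:2])):print(n,'along',np.dot(c,dv).round(4),'lat',np.dot(c,-e).round(4))
# near notch top lateral
t=W[...,:2]@dv;l=-(W[...,:2]@e)
for lo,hi in((.03,.04),(.04,.05),(.05,.062)):
    m=(W[...,2]>lo)&(W[...,2]<hi)&(abs(l-.585)<.06)&(t>-.17)&(t<.05);print(lo,m.sum(),np.percentile(l[m],[1,50,99]).round(4),np.percentile(t[m],[1,25,50,75,99]).round(4))
E
```

```text
cap in grip: y,slope,z [ 1.654 -0.009 -2.263] end x (=60 if centred) 73.1 4595
lug top x [63.7 76.9 89.3] y ctr 1.65 z 22.9 deg 4.2
wristbase along -0.0905 lat 0.5862
endbd along -0.1695 lat 0.5863
side along -0.083 lat 0.58
TCP along -0.2396 lat 0.5809
0.03 499 [0.5515 0.6018 0.6216] [-0.1375 -0.1201 -0.0453 -0.0355 -0.026 ]
0.04 896 [0.5429 0.5631 0.6292] [-0.1369 -0.1244 -0.0466 -0.0358 -0.0258]
0.05 220 [0.5483 0.6183 0.6242] [-0.1372 -0.1258 -0.0466 -0.0363 -0.0261]
```

step_arm(
  deltas=[
    {"dp":[0.4,0.02,0],"twist":0},
    {"dp":[0.8,0.02,0],"twist":0},
    {"dp":[1,0.02,0],"twist":0},
    {"dp":[1,0.02,0],"twist":0},
    {"dp":[0.6,0.02,0.3],"twist":0},
    {"dp":[0.2,0,0.7],"twist":0},
    {"dp":[0,0,0.9],"twist":0},
    {"dp":[0,0,0.9],"twist":0},
    {"dp":[0,0,0.8],"twist":0},
    {"dp":[0,0,0.4],"twist":0},
    {"dp":[0,0,0.1],"twist":0},
    {"dp":[0,0,0],"twist":0},
  ],
)

```text
time_s: 13.65
ee_pos: [0.5492, -0.217, 0.0878]
eef_rot: [3.142, -0.0, 1.33]
force: [0.1, -1.1, -3.5]
grip_width: 0.0467
grip_force: 28.7
```

```bash
python3 - <<'E'
from m import *
o,im,d,W=wrist('w5');print(o['time_s'],o['ee_pos'],o['eef_rot'],o['force']);np.savez('w5.npz',W=W,im=im)
tx,ty=grip(o,im,W)
R=W[...,:2]-o['ee_pos'][:2];X,Y=(R@tx)*1000,(R@ty)*1000;Z=W[...,2]*1000
rows=np.arange(384)[:,None]*np.ones((1,512))
for lo,hi in((7,17),(40,46),(46,50),(50,56)):
    m=(Z>lo)&(Z<hi)&(abs(Y)<60)&(X>15)&(X<105)&(rows<235);print(lo,m.sum())
    for s in(-1,1):
        k=m&(Y*s>0)
        if k.sum()>5:print('  Y',np.percentile(Y[k],[1,10,50,90,99]).round(1),'X',np.percentile(X[k],[1,50,99]).round(1))
# V faces: fit Z = a + s*Y
for s in(-1,1):
    m=(Z>22)&(Z<50)&(Y*s>8)&(Y*s<36)&(X>30)&(X<62)&(rows<235)
    if m.sum()>20:
        p=np.polyfit(Y[m],Z[m],1);print('V',s,m.sum(),p.round(2), 'lat at 45deg',np.median(Y[m]-s*(Z[m]-16.6)).round(2))
    m=(Z>22)&(Z<50)&(Y*s>8)&(Y*s<40)&(X>-70)&(X<-25);print('back',m.sum(),np.median(Y[m]-s*(Z[m]-16.6)).round(2) if m.any() else 0)
E
```

```text
13.65 [ 0.54917274 -0.21698643  0.08776344] [ 3.14156022e+00 -8.73633050e-05  1.32990853e+00] [ 0.05918379 -1.05704241 -3.52822525]
cap in grip: y,slope,z [ 1.763 -0.009 -2.161] end x (=60 if centred) 73.0 4602
lug top x [63.5 76.8 89. ] y ctr 1.66 z 22.9 deg 4.2
7 2446
  Y [-43.5 -40.9 -28.9 -13.8 -10.7] X [16.6 70.7 87.5]
  Y [13.7 17.4 31.4 43.3 45.7] X [17.2 70.8 87.6]
40 152
  Y [-42.7 -42.4 -41.1 -36.5 -30.5] X [33.2 46.5 54.4]
  Y [33.4 39.4 43.4 44.6 45. ] X [33.  45.7 54.4]
46 238
  Y [-40.4 -39.4 -37.2 -31.4 -31. ] X [32.9 43.6 53.9]
  Y [34.4 37.9 40.1 42.  42.7] X [32.4 42.9 53.9]
50 233
  Y [-36.5 -35.7 -33.9 -32.4 -31.6] X [32.6 43.  54. ]
  Y [34.3 34.7 36.2 38.  38.7] X [32.5 43.8 54.1]
V -1 52 [-0.36 36.08] lat at 45deg 0.35
back 24 0.52
back 16 3.53
```

View pics/w5.png

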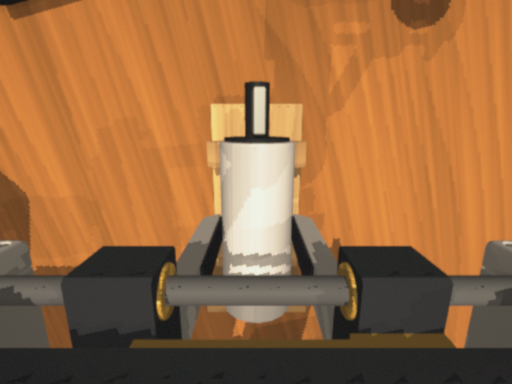

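The capacitor is centred over the notches: notch centre +1.1 mm against the capacitor's +1.35 mm, and 0.2 mm along. I'll lower it slowly.

step_arm(
  deltas=[
    {"dp":[0,0,0.3],"twist":0},
    {"dp":[0,0,0.4],"twist":0},
    {"dp":[0,0,0.25],"twist":0},
    {"dp":[0,0,0.15],"twist":0},
    {"dp":[0,0,0.1],"twist":0},
    {"dp":[0,0,0.05],"twist":0},
    {"dp":[0,0,0],"twist":0},
    {"dp":[0,0,0],"twist":0},
  ],
)

```text
time_s: 14.5
ee_pos: [0.5492, -0.2178, 0.0379]
eef_rot: [3.141, 0.0, 1.329]
force: [-0.3, -0.0, -4.6]
grip_width: 0.0471
grip_force: 28.7
```

step_arm(
  deltas=[
    {"dp":[0,0,0.02],"twist":0},
    {"dp":[0,0,0],"twist":0},
    {"dp":[0,0,0],"twist":0},
  ],
)

```text
time_s: 14.8
ee_pos: [0.549, -0.2177, 0.0368]
eef_rot: [3.141, 0.0, 1.329]
force: [-0.4, -0.9, -4.4]
grip_width: 0.0471
grip_force: 28.7
```

step_arm(
  deltas=[
    {"dp":[0,0,0.02],"twist":0},
    {"dp":[0,0,0],"twist":0},
    {"dp":[0,0,0],"twist":0},
  ],
)

```text
time_s: 15.1
ee_pos: [0.549, -0.2177, 0.0358]
eef_rot: [-3.142, -0.0, 1.329]
force: [0.5, -0.0, -4.3]
grip_width: 0.0471
grip_force: 28.7
```

step_arm(
  deltas=[
    {"dp":[0,0,0.02],"twist":0},
    {"dp":[0,0,0],"twist":0},
    {"dp":[0,0,0],"twist":0},
  ],
)

```text
time_s: 15.4
ee_pos: [0.549, -0.2177, 0.035]
eef_rot: [-3.142, 0.0, 1.329]
force: [-0.4, 0.4, -4.5]
grip_width: 0.0467
grip_force: 28.7
```

step_arm(
  deltas=[
    {"dp":[0,0,0.02],"twist":0},
    {"dp":[0,0,0],"twist":0},
    {"dp":[0,0,0],"twist":0},
  ],
)

```text
time_s: 15.7
ee_pos: [0.549, -0.2177, 0.0346]
eef_rot: [3.141, 0.0, 1.329]
force: [-2.9, 0.8, 3.0]
grip_width: 0.0469
grip_force: 29.5
```

Contact at about 7 N. I'll ease the grip and open.

step_arm(
  deltas=[
    {"dp":[0,0,0],"twist":0},
    {"dp":[0,0,0],"twist":0},
    {"dp":[0,0,0],"twist":0},
  ],
  squeeze=4,
)

```text
time_s: 16.0
ee_pos: [0.549, -0.2177, 0.0344]
eef_rot: [3.142, 0.0, 1.329]
force: [-4.1, 0.7, 3.6]
grip_width: 0.048
grip_force: 4.3
```

step_arm(
  deltas=[
    {"dp":[0,0,0],"twist":0},
    {"dp":[0,0,0],"twist":0},
    {"dp":[0,0,0],"twist":0},
    {"dp":[0,0,0],"twist":0},
  ],
  gripper=0.6,
)

```text
time_s: 16.4
ee_pos: [0.5491, -0.2177, 0.0342]
eef_rot: [3.141, -0.0, 1.329]
force: [-0.1, 0.7, 0.1]
grip_width: 0.0743
grip_force: 0.0
```

```bash
python3 - <<'E'
from m import *
o,im,d,W=wrist('w6');print(o['time_s'],o['ee_pos'],o['grip_width'],o['force']);grip(o,im,W)
E
```

```text
16.4 [ 0.54909361 -0.21768758  0.03420008] 0.07434708985625033 [-0.10460355  0.74904048  0.08240036]
cap in grip: y,slope,z [ 1.354 -0.011 -1.742] end x (=60 if centred) 73.5 4727
lug top x [63.5 76.8 89. ] y ctr 1.34 z 23.3 deg 3.3
```

It is seated with the axis at 51.5 mm and the lug about 3° off upright. I'll retreat straight up.

step_arm(
  deltas=[
    {"dp":[0,0,-0.2],"twist":0},
    {"dp":[0,0,-0.4],"twist":0},
    {"dp":[0,0,-0.6],"twist":0},
    {"dp":[0,0,-0.8],"twist":0},
    {"dp":[0,0,-0.8],"twist":0},
    {"dp":[-0.5,0,-0.8],"twist":0},
    {"dp":[-1,0,-0.5],"twist":0},
    {"dp":[-0.5,0,0],"twist":0},
    {"dp":[0,0,0],"twist":0},
    {"dp":[0,0,0],"twist":0},
  ],
)

```text
time_s: 17.45
ee_pos: [0.5297, -0.2951, 0.1983]
eef_rot: [-3.141, -0.0, 1.329]
force: [0.5, -0.1, 1.0]
grip_width: 0.0751
grip_force: 0.0
```

```bash
python3 - <<'E'
from m import *
o,im,d,W=wrist();print(o['ee_pos'],o['force'])
dv=np.array([np.cos(1.3302),np.sin(1.3302)]);n=np.array([dv[1],-dv[0]])
X,Y,Z=(W[...,:2]@dv)*1000+81,(W[...,:2]@n)*1000,W[...,2]*1000-52
Y=Y-586.2
rows=np.arange(384)[:,None]*np.ones((1,512))
hsv=cv2.cvtColor(im,cv2.COLOR_RGB2HSV).astype(int)
c=(hsv[...,1]<60)&(hsv[...,2]>80)&(Z>5)&(Z<30)&(abs(Y)<30)&(abs(X)<58)&(rows<240);q=np.c_[X[c],Y[c],Z[c]]
r=least_squares(lambda v:np.hypot(q[:,1]-v[0]-v[1]*q[:,0],q[:,2]-v[2])-25,[0,0,0],loss='soft_l1');print('lat,slope,dz',r.x.round(3),len(q))
yy=Y-r.x[0]-r.x[1]*X;l=(X>60)&(X<100)&(abs(yy)<10)&(Z>17)&(Z<30);print('lug x',np.percentile(X[l],[1,99]).round(1),'deg',np.degrees(np.arctan2(yy[l].mean(),22.8)).round(1))
m=(W[...,2]>.006)&(W[...,2]<.017)&(abs(X)<100)&(abs(Y)<60);print('base lat',np.percentile(Y[m],[1,99]).round(1))
print(ctrl.hand_in())
E
```

```text
[ 0.52971531 -0.29510004  0.19829014] [ 0.54743552 -0.09732507  1.00366504]
lat,slope,dz [-0.025  0.001 -0.335] 4091
lug x [60.1 89.2] deg 1.6
base lat [-44.6  44.6]
the job is handed in; nothing more can be done
None
```

The capacitor is released in both V notches, lug about 2° off upright, plain end towards the end board, centred within about 1–2 mm by the wrist camera; I handed the job in at about 17.5 s and got no verdict back.

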